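# Slide the drill cabinet home and bar it in

### The arm

A 7-joint arm with a two-finger parallel gripper is mounted at the origin on the work surface. World frame = base frame: x ahead of the robot, y to its left, z up, the work surface at z = 0. Lengths are in mm, angles in rad, forces in N, time in s.
With the tool pointing down it reaches from about 400 to 900 mm from the base axis. Payload 5.6 kg.
Tool frame: the origin (TCP) lies midway between the tips of the shut fingers; the grasp point (between the pads) lies 19 mm behind it; z points along the fingers, y is the line along which they close (so a half turn about z gives the same grasp; the last joint's range is limited). The gripper opens to 92 mm and grips with 3 to 60 N. Pads are 20 mm wide; open, the fingers measure 128 mm over their backs; the gripper's body (75 mm by 189 mm) begins 69 mm behind the grasp point.
Start: joints at [-1.233, 0.468, -0.012, 1.603, 0.006, 1.071, -0.056], TCP at [241.622, 603.43, 214.592] pointing down, gripper open.
Joint ranges: [-2.53, 2.53], [-0.31, 2.02], [-1.57, 1.55], [0.28, 2.44], [-1.29, 4.43], [0.15, 1.84], [-2.92, 2.92]. Speed limits (rad/s): [2.57, 2.57, 3.14, 3.14, 3.14, 3.14, 3.14].

### API

Orientations are given as a rotation vector (axis times angle).
In Python, from cell import robot, grip, kin, viewer gives the robot as it stands. Calls block until the motion is done:
- robot.movep(position, orientation): joint-space move of the TCP to a pose.
- robot.servo_line(position, feed=150, rotation=None): straight line of the TCP; rotation=None keeps the orientation; feed is the mean speed in mm/s.
- robot.goto_joints(angles): joint-space move.
- grip(opening, newtons=None): opening from 0.0 (shut) to 1.0 (fully open); newtons is the grip in N (None keeps the last); returns when the fingers have stopped.
- robot.hold(seconds).
- kin.ik(position, orientation): joint angles nearest the present ones, or None.
- robot.observe(): the state.
- viewer.read_camera(name): name is "side" or "top"; returns the picture (384x512x3 uint8, red, green, blue); there is no depth.
- viewer.camera_info(name): a dict with "camera_matrix" (3x3 intrinsics, pixels), "k1" (the pictures are not rectified: a ray, as slopes to the right and down, at radius r is drawn at 1 + k1 r^2 times it, then the intrinsics apply), "R" (3x3) and "t" (3): a world point X has camera coordinates R X + t. Camera axes: x right, y down, z forward; pixel columns grow to the right and rows downward; lengths in mm; the calibration is good to about 2 mm. A picture is of the moment at which its call begins. camera_info takes no time and is no camera call.
A pose or a line that the arm cannot do raises robot.IKError and nothing moves.
- robot.job_done(): hands the job in; it is judged then, once.
Trained networks look in the newest picture that a camera, given by its name, has taken for a name from the list of things; names that differ only in an ending like _2 or _b are one class to them, and where a whole thing is asked for, a point or a joint stands for the part that bears it (a point fixed in the world has none). Each returns a list of dicts, best first, with "confidence" (0 to 1); they miss things now and then, are a little off and sometimes report something else, mostly with a low value. They report only what shows in the picture. A call takes as long as a camera call. They do not tell look-alikes from the thing itself.
- viewer.silhouettes(name, camera): "mask" (384x512 bool, what is visible of it).
- viewer.pinpoint(name, camera): "at" ([x, y, z] in mm, in the coordinates of the camera as it stood for that picture, good to about 4 mm: a listed point, or the origin of a listed thing).
The state is a dict: "t": time; "joints": joint angles; "joint_velocities": joint speeds; "joint_torque": joint torques, N m; "tcp_pos": TCP position; "tcp_rot": TCP orientation; "contact_force": force on the tool from outside, world axes, zero at the start; "wrist_torque": the same for the moment, N m; "grip_width": opening from 0.0 (shut) to 1.0 (fully open); "grip_force": force on a finger pad.
Only numpy, scipy, OpenCV 4.12 (cv2) and the standard library are available. Lean on these libraries where they do the work, as an engineer would, in place of code of your own. Each camera call takes 0.05 s, during which the arm holds its last target. There are 200 camera calls.

### The job

Push the tall, heavy drill-bit cabinet along the bench into its parking bay until it sits fully home against the back stop, pushing low near its base so that it slides upright and never rocks or tips; do not lift it or pick it up by its handle. Then push the paddle of the crank latch round until its bar lies fully closed across the cabinet's front. Only push: pick nothing up, and leave the other things on the bench where they are.

Things in the scene. Friction and masses are not known exactly. Their poses are not given: they have to be found in the camera images.
- cabinet: Tall grey steel cabinet standing on a deeper base step: base 113 (its x) x 100 (its y) x 56 mm high; tower of four fixed drawers above its rear 75 mm, up to 210 mm, wire handle to 239 mm. Origin: centre of the base's underside, z up. 1.3 to 2 kg; slides at 6 to 14 N; rocks over if pushed higher than about 60 mm. Starts 80 to 110 mm short of home, in line within 5 mm and 0.07 rad.
- push (a point): Middle of the base step's plain front face (the cabinet's -x face, towards the robot), 25 mm above the bench: a good place to push. The step's top stands 38 mm out in front of the tower, so fingers fit in front of it with the hand above the step.
- bay: Fixed dark steel bay; place and yaw vary. Two rails 28 mm high, 114 mm apart inside, along its x, flaring out to about 136 mm at bay x = -67 mm; back stop 50 mm high, face at bay x = +56.5 mm. Origin on the bench: where the centre of the cabinet's underside lies when home. x points into the bay (the way to push), y left, z up. Home: both origins coincide, x axes parallel.
- crank (a joint): Angle (rad) of the crank latch, a steel L on the pivot post. 0 = closed (end stop); opens counter-clockwise seen from above, to 2.8. Starts at 1.8 to 2.2, stays where left, 1 to 2 N moves it. At angle q its bar points along bay (-sin q, cos q), its paddle arm along bay (-cos q, -sin q). A cabinet well short of home blocks the bar.
- pivot (a point): Axis of the latch, 54 mm above the bench, fixed at bay (-70, -90) mm, right of the bay's mouth; post and hub up to 14 mm in radius. The bar reaches 115 mm from it, is 12 mm thick, 34 to 50 mm above the bench; closed, it lies 7 mm in front of the parked cabinet.
- paddle (a point): Middle of the latch's paddle, 70 mm from the pivot: an upright dark plate 8 mm thick, 35 to 100 mm from the pivot, 33 to 75 mm above the bench. To close, push its face clockwise seen from above (from the side that looks counter-clockwise).
- chuck: Bystander: steel drill chuck, 52 mm across, 68 mm high, standing left of the bay. Origin under its centre. Leave alone.
- oiler: Bystander: white oil bottle, 52 mm across, 130 mm high, left of the bay's rear. Origin under its centre. Leave alone.
- slug: Bystander: upright steel cylinder, 40 mm across, 55 mm high, right of the bay. Origin under its centre. Leave alone.
- wrench: Bystander: wrench 150 mm long lying to the right in front of the bay. Leave alone.
- block: Bystander: aluminium block 50 x 70 x 30 mm, to the left in front of the bay. Origin under its centre. Leave alone.
- mug: Bystander: white mug, 76 mm across, 85 mm high, near the left side of the bench. Origin under its centre. Leave alone.
- chipbrush: Bystander: chip brush 190 mm long lying near the right side of the bench. Leave alone.
Things that resemble listed ones, but are neither listed nor needed, are in the scene too. What is shaped like the cabinet but green or purple is not meant.

How it is judged:
By the outcome, as a careful person would: the job done as asked, in the order asked, and still so for the second after the job is handed in, with the robot touching nothing.
It also fails if it takes over 59 s, if anything falls off the work surface, if the arm or the gripper's body presses on something with over 40 N, if the wrist force passes 120 N, or if a joint passes its speed limit or range.

## Working session

There is one attempt and no reset: what is moved stays moved. The work goes in short steps, each a Python script; the robot and the scene stay as the last script left them, time stands still between calls to the robot, and variables do not carry over. Pictures are saved under pics/ and viewed, at most 10 in all, crops included, and the job is handed in when it is done.

```bash
mkdir -p pics; ls; cat > h.py <<'E'
import numpy as np, cv2
from cell import robot, grip, kin, viewer
def w(at,cam):
    i=viewer.camera_info(cam); return np.array(i["R"]).T@(np.array(at)-np.array(i["t"]))
def px(X,cam):
    i=viewer.camera_info(cam); c=np.array(i["R"])@np.array(X,float)+np.array(i["t"]); s=c[:2]/c[2]; s=s*(1+i["k1"]*(s@s))
    return (np.array(i["camera_matrix"])@[s[0],s[1],1])[:2]
def atz(u,v,z,cam):
    i=viewer.camera_info(cam);K=np.array(i["camera_matrix"],float);R=np.array(i["R"]);t=np.array(i["t"])
    p=np.array([(u-K[0,2])/K[0,0],(v-K[1,2])/K[1,1]]);s=p.copy()
    for _ in range(30): s=p/(1+i["k1"]*(s@s))
    d=R.T@np.array([s[0],s[1],1]);o=-R.T@t
    return o+d*(z-o[2])/d[2]
E
python3 - <<'E'
from h import *
for c in("top","side"):
    im=viewer.read_camera(c); cv2.imwrite(f"pics/{c}1.png",cv2.resize(im[:,:,::-1],None,fx=1.5,fy=1.5))
    i=viewer.camera_info(c); print(c,-np.array(i["R"]).T@i["t"])
    for n in("cabinet","push","bay","pivot","paddle","slug","chuck","wrench","block","oiler"):
        print(n,[(round(d["confidence"],2),w(d["at"],c).round().tolist(),px(w(d["at"],c),c).round().tolist()) for d in viewer.pinpoint(n,c)])
E
```

```text
pics
top [ 254.85776862   65.98271821 1806.42015287]
cabinet [(0.88, [273.0, 231.0, -1.0], [213.0, 254.0]), (0.8, [439.0, 638.0, 2.0], [107.0, 209.0]), (0.75, [527.0, 121.0, -1.0], [243.0, 186.0])]
push [(0.75, [400.0, 673.0, 19.0], [96.0, 219.0]), (0.75, [607.0, -147.0, -2.0], [313.0, 166.0]), (0.67, [470.0, 129.0, 20.0], [240.0, 201.0]), (0.55, [335.0, 252.0, 26.0], [207.0, 237.0])]
bay [(0.94, [629.0, 104.0, -1.0], [247.0, 160.0])]
pivot [(0.71, [542.0, 31.0, 53.0], [267.0, 180.0])]
paddle [(0.79, [548.0, -39.0, 51.0], [286.0, 178.0])]
slug [(0.65, [610.0, -145.0, -1.0], [313.0, 165.0]), (0.59, [552.0, -36.0, 55.0], [285.0, 177.0])]
chuck [(0.43, [608.0, 264.0, -5.0], [206.0, 166.0])]
wrench [(0.51, [406.0, -159.0, 1.0], [317.0, 218.0])]
block [(0.56, [513.0, 328.0, -5.0], [188.0, 190.0])]
oiler [(0.64, [709.0, 235.0, -3.0], [213.0, 140.0])]
side [1134.56673924  719.69441591 1048.50517629]
cabinet [(0.84, [524.0, 122.0, 1.0], [265.0, 197.0]), (0.8, [583.0, -309.0, -0.0], [182.0, 147.0]), (0.76, [445.0, 635.0, -0.0], [398.0, 274.0]), (0.66, [281.0, 236.0, -2.0], [331.0, 180.0])]
push [(0.78, [610.0, -358.0, 28.0], [168.0, 140.0]), (0.64, [331.0, 254.0, 23.0], [328.0, 185.0]), (0.62, [478.0, 130.0, 21.0], [276.0, 188.0])]
bay [(0.87, [633.0, 100.0, 3.0], [239.0, 210.0])]
pivot [(0.89, [548.0, 31.0, 54.0], [243.0, 178.0])]
paddle [(0.56, [558.0, -41.0, 55.0], [228.0, 169.0]), (0.46, [525.0, 119.0, 2.0], [265.0, 197.0])]
slug [(0.64, [606.0, -148.0, 0.0], [202.0, 170.0])]
chuck [(0.69, [602.0, 260.0, 1.0], [278.0, 232.0])]
wrench [(0.67, [403.0, -156.0, -4.0], [239.0, 145.0]), (0.67, [633.0, 101.0, 3.0], [239.0, 210.0])]
block [(0.91, [520.0, 329.0, -2.0], [309.0, 231.0]), (0.42, [353.0, -459.0, -4.0], [203.0, 108.0]), (0.24, [603.0, 266.0, 1.0], [279.0, 234.0])]
oiler [(0.61, [714.0, 235.0, -1.0], [248.0, 248.0])]
```

View pics/top1.png

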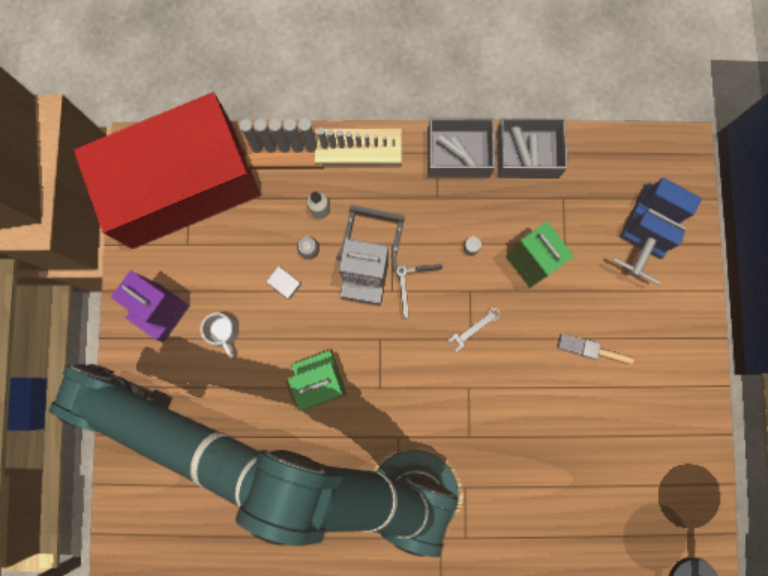

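```bash
python3 - <<'E'
import cv2
a=cv2.imread("pics/side1.png"); a=cv2.resize(a,(512,384),interpolation=cv2.INTER_AREA)
cv2.imwrite("pics/sidecrop.png",cv2.resize(a[100:290,150:403],None,fx=3.1,fy=3.1,interpolation=cv2.INTER_CUBIC))
E
```

```text
(no output)
```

View pics/sidecrop.png

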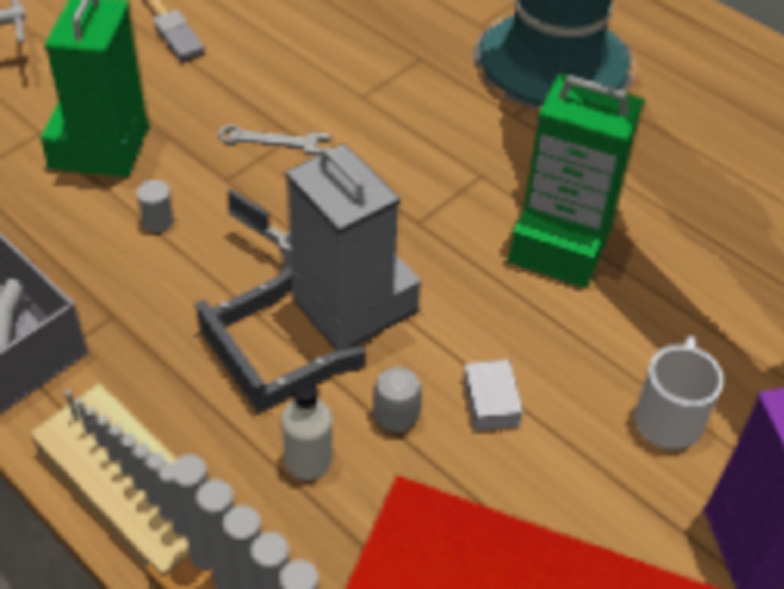

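The top picture shows the grey cabinet at (243,186) native, at the mouth of the dark bay (247,160). The crank post is at (267,180) and its paddle at (286,178), pointing right. 

Cabinet candidates: green (213,254), green (≈360,170), purple (100,203) and grey (243,186). Only the grey one fits, and the side crop confirms it: grey steel, standing in the bay mouth at side px (265,197). Next I refine the yaw and move to the front of the cabinet.

```bash
cat >> h.py <<'E'
from scipy.spatial.transform import Rotation as Ro
def down(a):  # tool x along world heading a, z down
    x=np.array([np.cos(a),np.sin(a),0]); z=np.array([0,0,-1.]); return Ro.from_matrix(np.c_[x,np.cross(z,x),z]).as_rotvec()
E
python3 - <<'E'
from h import *
def yaw(p,q,z,c,off):
    a,b=atz(p[0]/1.5,p[1]/1.5,z,c),atz(q[0]/1.5,q[1]/1.5,z,c); d=b-a
    print(a.round(),b.round(),round(np.arctan2(d[1],d[0])+off,3))
yaw((352,207),(404,216),50,"top",np.pi/2)
yaw((341,300),(380,305),28,"top",np.pi/2)
for n in("pivot","bay","push","cabinet","paddle"):
    P=[]
    for c in("top","side"):
        viewer.read_camera(c)
        P+=[(c,w(d["at"],c).round(1).tolist()) for d in viewer.pinpoint(n,c) if abs(w(d["at"],c)[0]-540)<110 and abs(w(d["at"],c)[1]-60)<110]
    print(n,P)
for th in(-.18,-.18+np.pi): print(kin.ik([430,137,20],down(th)))
E
```

```text
[702. 151.  50.] [679.  21.  50.] -0.178
[471. 177.  28.] [459.  81.  28.] -0.129
pivot [('top', [540.9, 31.5, 52.3]), ('side', [546.3, 30.2, 57.3])]
bay [('top', [629.3, 103.3, -5.0]), ('side', [631.5, 102.9, 1.3]), ('side', [526.8, 118.2, 3.4]), ('side', [474.5, 127.2, 19.2])]
push [('top', [469.8, 132.1, 23.1]), ('side', [478.0, 127.6, 22.8])]
cabinet [('top', [525.8, 123.7, 1.4]), ('side', [526.5, 118.3, 3.9])]
paddle [('top', [547.8, -38.5, 52.6]), ('side', [557.2, -45.0, 52.4])]
[-0.85265233  0.52403057  0.56825257  2.22972304 -0.56334369  0.52852103
 -1.59910746]
[-0.4770144   0.46825409  0.11152429  2.206768   -0.11079759  0.4715604
  1.11217392]
```

```bash
cat >> h.py <<'E'
TH=-0.18; B=np.array([631,102.7])
def bay(x,y,z): return [*(B+[np.cos(TH)*x-np.sin(TH)*y,np.sin(TH)*x+np.cos(TH)*y]),z]
def tilt(rv,k): # tips lead along bay +x by k rad
    ax=np.array([-np.sin(TH),np.cos(TH),0]); return (Ro.from_rotvec(-k*ax)*Ro.from_rotvec(rv)).as_rotvec()
U=np.array([np.cos(TH),np.sin(TH),0])
E
python3 - <<'E'
from h import *
r=tilt(down(TH+np.pi),.07); print("tool z",Ro.from_rotvec(r).as_matrix()[:,2])
o=robot.observe(); p=np.array(o["tcp_pos"])
robot.servo_line([p[0],p[1],350],feed=200)
robot.movep(bay(-205,0,350),r); grip(0.5)
robot.servo_line(bay(-205,0,90),feed=200)
robot.servo_line(bay(-205,0,20),feed=80)
o=robot.observe(); print(o["t"],o["tcp_pos"],o["grip_width"],o["contact_force"])
im=viewer.read_camera("side"); cv2.imwrite("pics/s2.png",cv2.resize(im[90:270,170:410,::-1],None,fx=3.2,fy=3.2,interpolation=cv2.INTER_CUBIC))
E
```

```text
tool z [ 0.06881283 -0.01252184 -0.997551  ]
8.025 [429.65976627 139.52418299  20.33589375] 0.4987347820627916 [-0.21426843  0.12744288  0.72499898]
```

View pics/s2.png

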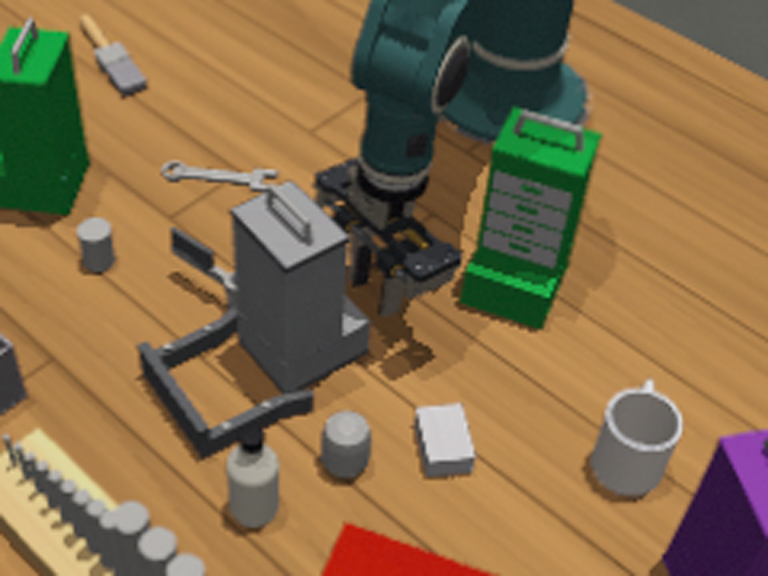

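The fingers stand in front of the step at crop (370,280), with the hand clear of the tower and the green look-alike. I'll push now, watching the force.

```bash
python3 - <<'E'
from h import *
x=-205; log=[]
while x<-58:
    x+=8 if x<-85 else 2
    robot.servo_line(bay(x,0,20),feed=30)
    o=robot.observe(); f=np.array(o["contact_force"]); a=(np.array(o["tcp_pos"])[:2]-B)@U[:2]
    log.append((x,round(a,1),round(-f@U,1),round(f[2],1)))
    if -f@U>26: break
print(log, o["t"])
im=viewer.read_camera("side"); cv2.imwrite("pics/s3.png",cv2.resize(im[90:270,170:410,::-1],None,fx=3.2,fy=3.2,interpolation=cv2.INTER_CUBIC))
for n in("cabinet","bay"):
    print(n,[w(d["at"],"side").round(1).tolist() for d in viewer.pinpoint(n,"side")])
E
```

```text
[(-197, np.float64(-196.7), np.float64(0.7), np.float64(-0.2)), (-189, np.float64(-188.9), np.float64(0.8), np.float64(-0.2)), (-181, np.float64(-180.8), np.float64(0.7), np.float64(-0.2)), (-173, np.float64(-172.8), np.float64(0.7), np.float64(0.3)), (-165, np.float64(-169.8), np.float64(11.0), np.float64(8.3)), (-157, np.float64(-161.0), np.float64(7.1), np.float64(2.7)), (-149, np.float64(-153.0), np.float64(7.5), np.float64(1.1)), (-141, np.float64(-144.9), np.float64(6.4), np.float64(-0.2)), (-133, np.float64(-136.9), np.float64(7.0), np.float64(0.7)), (-125, np.float64(-128.9), np.float64(6.9), np.float64(-0.4)), (-117, np.float64(-120.8), np.float64(6.4), np.float64(-0.6)), (-109, np.float64(-112.9), np.float64(5.4), np.float64(0.1)), (-101, np.float64(-104.9), np.float64(7.2), np.float64(-0.0)), (-93, np.float64(-96.8), np.float64(5.8), np.float64(1.0)), (-85, np.float64(-88.9), np.float64(5.3), np.float64(0.0)), (-83, np.float64(-88.0), np.float64(9.3), np.float64(2.9)), (-81, np.float64(-86.0), np.float64(9.2), np.float64(3.3)), (-79, np.float64(-84.0), np.float64(9.2), np.float64(3.2)), (-77, np.float64(-82.0), np.float64(9.4), np.float64(3.1)), (-75, np.float64(-80.1), np.float64(8.0), np.float64(3.8)), (-73, np.float64(-78.1), np.float64(9.2), np.float64(4.0)), (-71, np.float64(-76.1), np.float64(9.0), np.float64(3.7)), (-69, np.float64(-74.1), np.float64(9.6), np.float64(4.4)), (-67, np.float64(-72.1), np.float64(9.6), np.float64(3.9)), (-65, np.float64(-70.1), np.float64(9.3), np.float64(3.6)), (-63, np.float64(-68.1), np.float64(9.9), np.float64(5.2)), (-61, np.float64(-67.6), np.float64(13.6), np.float64(7.7)), (-59, np.float64(-67.5), np.float64(17.3), np.float64(13.9)), (-57, np.float64(-67.4), np.float64(22.6), np.float64(17.3))] 17.825
cabinet [[627.6, 102.2, 0.2], [281.1, 233.0, -1.8], [584.1, -312.3, -1.1], [445.0, 636.5, 3.5], [632.0, 102.0, 2.9]]
bay [[631.4, 103.9, 0.9]]
```

View pics/s3.png

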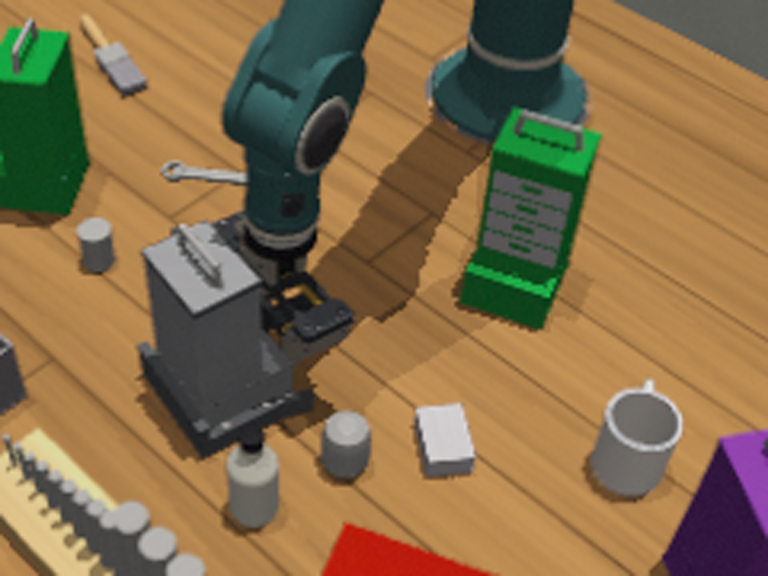

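The cabinet stopped with its front at bay x ≈ -57, where home is -56.5. It is against the back stop and upright, and the bay rails are undisturbed. Now I retreat and check reach for the paddle arc.

```bash
cat >> h.py <<'E'
PV=np.array([545,29.])
def arc(a,off,z,r=68): # point on ccw side of the paddle at world angle a
    return [*(PV+r*np.array([np.cos(a),np.sin(a)])+off*np.array([-np.sin(a),np.cos(a)])),z]
E
python3 - <<'E'
from h import *
robot.servo_line(bay(-115,0,22),feed=120)
robot.servo_line(bay(-125,0,270),feed=200)
for s in(0,np.pi):
    for a in(-1.465,-2.4,-3.0,-3.4):
        j=kin.ik(arc(a,14,40),down(a-np.pi/2+s)); print(round(s),a,None if j is None else np.round(j,2))
viewer.read_camera("side"); 
for n in("cabinet","paddle","pivot"):
    print(n,[(round(d["confidence"],2),w(d["at"],"side").round(1).tolist()) for d in viewer.pinpoint(n,"side")])
im=viewer.read_camera("top"); cv2.imwrite("pics/t4.png",cv2.resize(im[110:230,180:340,::-1],None,fx=4,fy=4,interpolation=cv2.INTER_CUBIC))
for n in("cabinet","paddle","pivot"):
    print(n,[(round(d["confidence"],2),w(d["at"],"top").round(1).tolist()) for d in viewer.pinpoint(n,"top")])
print(robot.observe()["t"])
E
```

```text
0 -1.465 [-0.26  0.58  0.34  1.94 -0.3   0.67  1.95]
0 -2.4 [-0.31  0.51  0.37  2.09 -0.32  0.59  1.02]
0 -3.0 [-0.43  0.48  0.42  2.15 -0.36  0.57  0.4 ]
0 -3.4 [-0.51  0.49  0.46  2.16 -0.39  0.57 -0.03]
3 -1.465 [-0.52  0.66  0.69  1.96 -0.62  0.74 -0.92]
3 -2.4 [-0.93  1.03  1.34  2.12 -1.19  1.11 -1.36]
3 -3.0 [ 0.63  0.67 -0.89  2.09  0.78  0.76  2.52]
3 -3.4 [-0.25  0.46  0.14  2.14 -0.12  0.55  2.85]
cabinet [(0.95, [277.7, 232.2, -2.3]), (0.87, [585.9, -308.8, -2.9]), (0.75, [629.1, 101.2, -0.7]), (0.69, [351.2, -462.5, -1.6]), (0.67, [445.9, 636.1, 0.4])]
paddle []
pivot [(0.67, [546.5, 32.4, 55.1])]
cabinet [(0.96, [581.3, -310.6, -2.3]), (0.7, [627.6, 104.8, -0.9]), (0.67, [443.3, 638.0, -3.4]), (0.61, [276.0, 232.1, 1.4])]
paddle [(0.75, [547.7, -40.5, 52.4])]
pivot [(0.56, [542.5, 32.5, 55.2])]
20.4
```

View pics/t4.png

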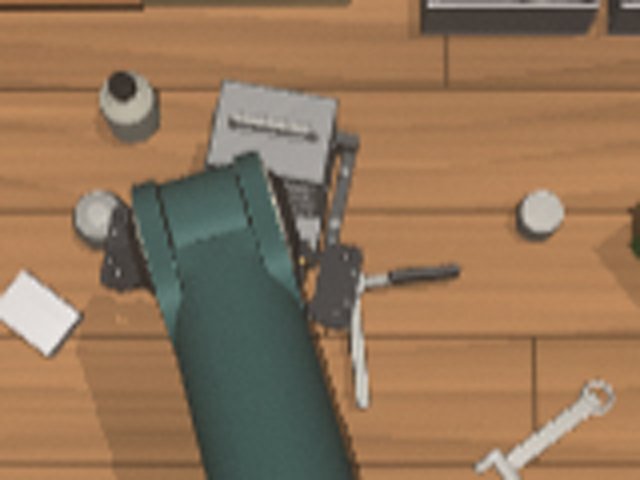

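The cabinet is home and the chuck, block and oiler are where they were. The paddle points right at crop (430,272), with its post at (365,282). I'll take the paddle with the hand's long axis tangential, so it keeps clear of the tower.

```bash
cat > push.py <<'E'
from h import *
import h
h.PV=np.array([545,30.5])
a0=-1.465; R=lambda a: down(a-np.pi)
grip(0.0,30)
robot.movep(arc(a0,42,270,70),R(a0))
robot.servo_line(arc(a0,42,120,70),feed=200)
robot.servo_line(arc(a0,42,40,70),feed=80)
o=robot.observe(); f0=np.array(o["contact_force"]); print(o["t"],o["joints"],f0)
robot.servo_line(arc(a0,24,40,70),feed=60)
a=a0; log=[]
while a>-3.55:
    a-=0.1 if a>-3.1 else 0.03
    robot.servo_line(arc(a,22,40,70),feed=60 if a>-3.1 else 25,rotation=R(a))
    o=robot.observe(); f=np.array(o["contact_force"])-f0; d=np.array(o["tcp_pos"])[:2]-h.PV
    t=-f[:2]@np.array([np.sin(a),-np.cos(a)])  # reaction opposing cw push
    log.append((round(a,2),round(np.arctan2(d[1],d[0])-(2*np.pi if d[1]>0 else 0),3),round(float(t),1),round(float(np.hypot(*f[:2])),1)))
    if abs(t)>9 or np.hypot(*f[:2])>14: break
print(*log,sep="\n"); print(o["t"])
im=viewer.read_camera("side"); cv2.imwrite("pics/s5.png",cv2.resize(im[90:270,170:410,::-1],None,fx=3.2,fy=3.2,interpolation=cv2.INTER_CUBIC))
E
python3 push.py
```

```text
24.0167 [-0.33644142  0.63638172  0.45016541  1.87638659 -0.40385694  0.71838524
  0.45098516] [ 0.60619948 -0.56784396 -0.25124747]
(-1.57, np.float64(-1.257), -0.7, 1.1)
(-1.67, np.float64(-1.357), -0.9, 1.3)
(-1.77, np.float64(-1.458), 0.3, 1.3)
(-1.87, np.float64(-1.559), 0.2, 0.5)
(-1.97, np.float64(-1.659), -0.7, 0.7)
(-2.07, np.float64(-1.759), -0.8, 0.8)
(-2.17, np.float64(-1.859), -1.0, 1.0)
(-2.27, np.float64(-1.959), -0.9, 1.0)
(-2.37, np.float64(-2.059), 0.1, 0.1)
(-2.47, np.float64(-2.16), -0.9, 0.9)
(-2.57, np.float64(-2.259), -1.0, 1.1)
(-2.67, np.float64(-2.36), -1.3, 1.3)
(-2.77, np.float64(-2.46), -0.8, 0.8)
(-2.87, np.float64(-2.559), -1.0, 1.0)
(-2.97, np.float64(-2.66), -0.9, 1.0)
(-3.07, np.float64(-2.759), -0.6, 1.1)
(-3.17, np.float64(-2.859), -0.8, 1.3)
(-3.2, np.float64(-2.889), -0.1, 0.9)
(-3.23, np.float64(-2.921), -0.2, 1.0)
(-3.26, np.float64(-2.952), -0.2, 0.7)
(-3.29, np.float64(-2.982), -0.7, 0.7)
(-3.32, np.float64(-3.012), -0.7, 0.7)
(-3.35, np.float64(-3.042), 0.7, 0.8)
(-3.38, np.float64(-3.072), 0.0, 1.3)
(-3.4, np.float64(-3.078), 4.3, 4.5)
(-3.43, np.float64(-3.08), 10.5, 10.5)
31.5917
```

View pics/s5.png

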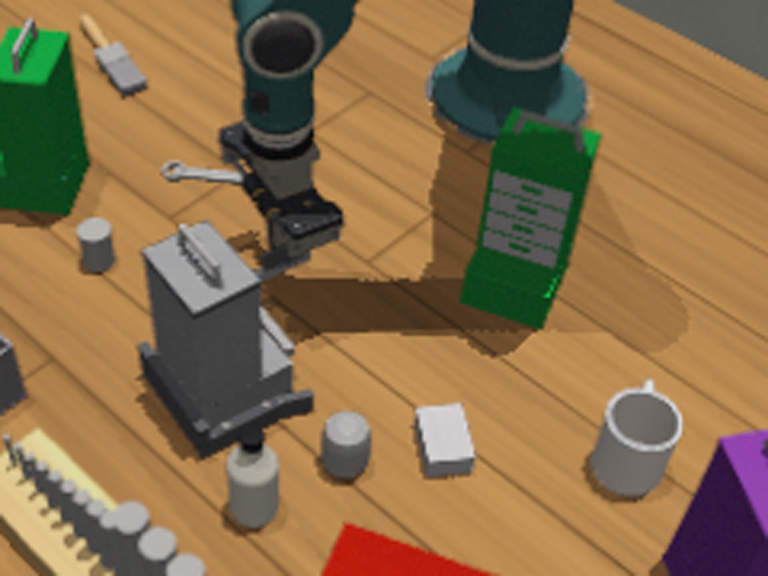

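The bar lies across the cabinet's front at crop (275,330), and the force rose at the end stop. Now I back off and check from above.

```bash
python3 - <<'E'
from h import *
p=np.array(robot.observe()["tcp_pos"]); v=-np.array([-np.sin(TH),np.cos(TH),0])
robot.servo_line(list(p+v*40),feed=60)
robot.servo_line(list(p+v*40+[0,0,220]),feed=200)
robot.movep([420,-250,300],down(-3.43-np.pi))
im=viewer.read_camera("top"); cv2.imwrite("pics/t6.png",cv2.resize(im[110:230,180:340,::-1],None,fx=4,fy=4,interpolation=cv2.INTER_CUBIC))
P={n:[w(d["at"],"top") for d in viewer.pinpoint(n,"top")] for n in("paddle","pivot","cabinet","bay")}
for n in P: print(n,[x.round(1).tolist() for x in P[n]])
print(robot.observe()["t"])
E
```

```text
paddle [[473.4, 46.2, 50.9]]
pivot [[541.6, 32.0, 53.7], [344.9, -452.3, 3.2]]
cabinet [[275.8, 232.0, 0.9], [578.4, -312.9, -0.4], [629.8, 107.0, -0.9], [443.5, 636.4, -0.4]]
bay [[632.0, 102.4, -2.4], [541.0, 33.0, 55.4]]
34.9917
```

View pics/t6.png

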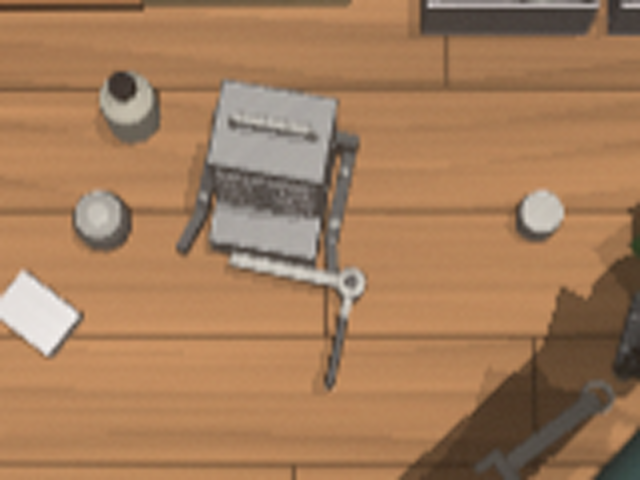

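The bar runs parallel along the cabinet's front, from (235,260) to (350,282). The cabinet is square in the bay, and the bystanders are where they were. I'm handing the job in.

```bash
python3 -c "
from h import *
print(robot.job_done())"
```

```text
the job is handed in; nothing more can be done
None
```

I pushed the grey cabinet low and upright until it stopped against the back stop, then swung the crank latch to its end stop with the bar across the cabinet's front. I handed the job in at about 35 s with the robot touching nothing and no bystander seen to have moved; the verdict isn't shown to me.

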